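# Open the spring clamp to its setting and hold it

## Task

A sample jar has been left standing inside the clamping fixture, in the way of its spring-loaded jaw: lift it out and stand it upright on the bare table, off the fixture, and let go of it. Then pull the jaw open towards the front by its upright handle until the pointer on the slide is level with the middle of the setting rider on the plate's edge, and finish while still holding the handle there, so that I can put a fitting between the jaws; the spring shuts the jaw if you let go. Leave the ferrule, the gasket and the tin beside the fixture where they are.

Things in the scene. Friction and masses are not known exactly. Their poses are not given: they have to be found in the camera images.
- fixture: Clamping fixture, fixed on the table: grey plate 240 (x) x 120 (y) x 12 mm. Origin: centre of the plate's underside. -x is its front, towards the robot (turned up to 20 degrees), z up. Heights above the table: front stop bar (x -104 to -92 mm) 36 mm; low rails along x at y +-40 mm, 22 mm; fixed jaw (x 35 to 58 mm) 54 mm; slide between the rails 45 mm, shut at x -8 to 32 mm.
- slide (a joint): Opening of the spring-return slide in m: 0 = jaw shut (start), grows as it moves along the fixture's -x, stop at 0.072. The spring shuts it with about 4.5 N at 0 and 1.1 N more per 10 mm (11 N at 60 mm). Opening needed: the distance along the fixture's x from pointer to rider mark with the jaw shut, 46 to 64 mm. With the jar in the bay in front of it, it cannot open that far.
- handle (a point): Upright black round handle on the slide, moving with it: 22 mm in diameter (24 mm near the top; steel foot 28 mm wide, 4 mm high), 50 mm tall. This point: centre of its foot, 45 mm above the table, so its top is 95 mm above the table; shut, it stands at fixture x = 12 mm, y = 0. Grip it from above about 30 mm over this point. Axes parallel to the fixture's.
- pointer (a point): Tip of the small steel pointer on the left (+y) side of the slide, 38 mm above the table, at the same fixture x as the handle's axis and 48.5 mm to the left of it; moves with the slide.
- rider_mark (a point): Setting mark: middle line on top of the setting rider's inner edge, 38 mm above the table. The rider is a dark steel block 10 mm (x) x 8 mm, 26 mm high, with a clamp screw outside, fixed on the plate's left edge (fixture y = 55.5 mm); its place along x differs each time. Axes parallel to the fixture's. The pointer passes 3 mm inside it.
- jar: Sample jar with white screw lid, 46 mm in diameter, 68 mm tall (lid 43 mm wide, 14 mm high), about 95 g, standing on the plate (12 mm above the table) in the bay between front stop bar and slide. Origin: centre of its underside, z up. There is room for fingers at its two sides (fixture's +-y, above the rails), not between it and the handle.
- ferrule: Steel weld ferrule, flange 50 mm wide, 30 mm high, lying on the table left of the fixture; leave alone. Origin: centre of its underside.
- gasket: White ring gasket, 50 mm wide, 8 mm high, lying on the table left of the fixture; leave alone. Origin: centre of its underside.
- tin: Flat round tin, 66 mm wide, 31 mm high, on the table right of the fixture; leave alone. Origin: centre of its underside. Beyond it the table is bare: 0.2 to 0.26 m to the right of the fixture's centre, 0.46 to 0.54 m ahead of the robot.
Not all that is in view belongs to the job. What is shaped like the jar but orange is not meant.

How it is judged:
On the way, in this order (a step that is already met when the one before it is completed fails the run):
1. the jar stands upright and released on the table, off the fixture (height (world z) of jar between -0.006 and 0.006 m and angle between jar's own z axis and vertical below 0.1 rad and linear speed of jar below 0.02 m/s and contact force between the fingers and jar below 0.1 N and contact force between jar and fixture below 0.1 N), for 0.2 s.
2. the slide is pulled by its handle until the pointer is level with the rider (x of pointer in the frame of rider_mark between -0.005 and 0.005 m and contact force between the fingers and handle_grip above 2 N), for 0.2 s.
At the end, for the whole second after the job is handed in: The fingers still hold the handle (contact force over 2 N), the pointer is within 5 mm of the rider's middle along the slide and still (under 5 mm/s), and the jar stands upright (within 0.1 rad), untouched and at rest on the table itself, not touching the fixture (all of step 1 and all of step 2 and velocity of joint slide between -0.005 and 0.005 m/s); the arm keeps its last pose, push and grip.
It fails at once if the ferrule beside the fixture is displaced by more than 20 mm (distance of ferrule from where it was at the start of the episode above 0.02 m).
It fails at once if the gasket beside the fixture is displaced by more than 20 mm (distance of gasket from where it was at the start of the episode above 0.02 m).
It fails at once if the tin beside the fixture is displaced by more than 20 mm (distance of tin from where it was at the start of the episode above 0.02 m).
It also fails if it takes over 48 s, if anything falls off the work surface, if the arm or the gripper's body presses on something with over 40 N, if the wrist force passes 120 N, or if a joint passes its speed limit or range.

## Robot

A 6-joint arm with a two-finger parallel gripper is mounted at the origin on a cart in front of the work surface, level with it; the furniture and walls round the work are solid. World frame = base frame: x ahead of the robot, y to its left, z up, the work surface at z = 0. Lengths are in m, angles in rad, forces in N, time in s.
With the tool pointing down it reaches from about 0.275 to 0.725 m from the base axis. Payload 15.9 kg.
Tool frame: the origin (TCP) lies between the finger pads; the fingertips stand 11 mm ahead of it and the grasp point (between the pads) lies 8 mm behind it; z points along the fingers, y is the line along which they close (so a half turn about z gives the same grasp; the last joint's range is limited). The gripper opens to 85 mm and grips with 20 to 120 N. Pads are 22 mm wide; open, the fingers measure 114 mm over their backs; the gripper's body (76 mm by 85 mm) begins 54 mm behind the grasp point. The pads swing forward as they close: fully open they stand 13 mm farther back than shut.
Start: joints at [-1.302, 0.213, -0.034, 1.323, 0, 1.571], TCP at [0.133, -0.482, 0.242] pointing down, gripper open.
Joint ranges: [-2.98, 2.98], [-0.74, 1.72], [-1.14, 1.35], [-2.1, 2.04], [-1.57, 1.44], [-3.14, 3.14]. Speed limits (rad/s): [1.89, 1.89, 2.39, 2.57, 3.14, 3.14].

## Interface

Orientations are given as [roll, pitch, yaw] about the fixed x, y, z axes, in that order (R = Rz(yaw) Ry(pitch) Rx(roll)).
In Python, from plant import read_state, read_camera, hand_in, spot_in, silhouettes, place_of gives the robot as it stands.
- The arm moves only by the tool drive_tool, never from a script. Its argument "steps" is text: rows parted by semicolons, each of 7 numbers parted by spaces: the closure, from 0 (fully open) to 1 (shut), then the shift along the tool's x, y, z in m, then the turn, a rotation vector about the tool's x, y, z in degrees. A call has 1 to 5 rows; each row shifts and turns the commanded pose from where the row before left it, along the tool's axes as they then stand; what a row does not reach is not made up. A row lasts 1/10 s, in which the tool goes at most 50 mm and 8.59 degrees, less where a joint would pass 70% of its speed; a pose out of reach is approached as far as the arm can. A call is refused whole if a number of a shift passes 0.05 or a number of a turn 8.59, either way. A call with a gripper value outside its range is refused whole. The fingers move at their own pace and stop on an object; "force" is the grip in N (left out, the last holds). Time passes only in rows, so rows that do not move let the fingers close. It gives the time, the measured TCP pose, the force, the opening and the grip force at its end, in the units of the state.
- read_state(): the state, without advancing time (a new reading comes with each control period).
- read_camera(name): name is "side" or "top"; returns a dict with "img" (384x512x3 uint8, blue, green, red), "mtx" (3x3 intrinsics, pixels), "xyz" and "attitude" of the camera in the world. Camera axes: x right, y up, looking along -z (the intrinsics and any distortion apply to the point x, -y, -z); pixel columns grow to the right and rows downward; lengths in m; the calibration is good to about 2 mm. A picture is of the moment at which its call begins. There is no depth.
- hand_in(): hands the job in; it is judged then, once.
Trained networks look in the newest picture that a camera, given by its name, has taken for a name from the list of things; names that differ only in an ending like _2 or _b are one class to them, and where a whole thing is asked for, a point or a joint stands for the part that bears it (a point fixed in the world has none). Each returns a list of dicts, best first, with "p" (0 to 1); they miss things now and then, are a little off and sometimes report something else, mostly with a low value. They report only what shows in the picture. A call takes as long as a camera call. They do not tell look-alikes from the thing itself.
- spot_in(camera, query): "extent" ([left, top, right, bottom] in pixels, round what is visible of it).
- silhouettes(camera, query): "pixels" (384x512 bool, what is visible of it) and "extent" ([left, top, right, bottom] in pixels, round what is visible of it).
- place_of(camera, query): "point" ([column, row] in pixels: a listed point, or the origin of a listed thing).
The state is a dict: "clock": time; "qpos": joint angles; "qd": joint speeds; "tau": joint torques, N m; "ee_pos": TCP position; "orientation": TCP orientation; "contact_force": force on the tool from outside, world axes, zero at the start; "ft_torque": the same for the moment, N m; "opening": opening from 0.0 (shut) to 1.0 (fully open); "grasp_force": force on a finger pad.
Only numpy, scipy, OpenCV 4.12 (cv2) and the standard library are available. Lean on these libraries where they do the work, as an engineer would, in place of code of your own. Each camera call takes 0.05 s, during which the arm holds its last target. There are 200 camera calls.

## Working session

There is one attempt and no reset: what is moved stays moved. The work goes in short steps, Python scripts to look and compute and a tool call to move; the robot and the scene stay as the last step left them, time stands still between calls to the robot, and variables do not carry over. Pictures are saved under pics/ and viewed, at most 10 in all, crops included, and the job is handed in when it is done.

Besides the shell and the picture viewer there is one more tool, called after "Request:" by a JSON object that holds its "api" and its "payload". drive_tool: Moves the arm, as the interface text tells. Its arguments: {"type":"object","properties":{"steps":{"type":"string"},"force":{"type":"number"}},"required":["steps"]}

```bash
mkdir -p pics; ls; cat > h.py <<'E'
import numpy as np, cv2
from plant import *
from scipy.spatial.transform import Rotation as R
def ray(c,p):
    d=c.get('dist',None)
    u=cv2.undistortPoints(np.array([[p]],float),np.array(c['mtx'],float),None if d is None else np.array(d,float))[0,0]
    a=np.array(c['attitude'],float)
    M=a if a.shape==(3,3) else (R.from_euler('xyz',a).as_matrix() if a.size==3 else R.from_quat(a).as_matrix())
    return np.array(c['xyz'],float), M@np.array([u[0],-u[1],-1.])
def at(c,p,z):
    o,d=ray(c,p); return o+d*(z-o[2])/d[2]
E
python3 - <<'E'
from h import *
print(read_state())
for n in('top','side'):
    c=read_camera(n); cv2.imwrite(f'pics/{n}0.png',c['img'])
    print(n,{k:v for k,v in c.items() if k!='img'})
    for q,z in(('fixture',0),('handle',.045),('pointer',.038),('rider_mark',.038),('jar',.012),('ferrule',0),('gasket',0),('tin',0)):
        for r in place_of(n,q)[:3]: print(q,round(r['p'],2),np.round(r['point'],1),np.round(at(c,r['point'],z),4))
E
```

```text
pics
{'clock': 0.0, 'qpos': array([-1.30199537e+00,  2.13360877e-01, -3.50439868e-02,  1.32349785e+00,
        9.91525311e-06,  1.57079773e+00]), 'qd': array([-6.37113703e-04,  5.17997665e-05, -5.31882699e-04, -3.07539958e-04,
       -5.38262879e-04,  5.86534329e-04]), 'tau': array([ 3.57527111e-03, -6.86148262e+01,  4.87119269e+01,  1.74430601e-02,
        1.71582019e-04, -9.92690389e-06]), 'ee_pos': array([ 0.13270546, -0.48173467,  0.24181979]), 'orientation': array([-3.14048627e+00, -9.91369386e-06,  2.68799543e-01]), 'contact_force': array([-0.52707701, -0.63393813, -0.5765246 ]), 'ft_torque': array([-0.0316849 ,  0.0046603 ,  0.00428788]), 'grasp_force': 0.0, 'opening': 0.9991843218877088}
top {'mtx': array([[433.25592782,   0.        , 254.1932206 ],
       [  0.        , 433.25592782, 194.26804904],
       [  0.        ,   0.        ,   1.        ]]), 'xyz': array([0.4629535 , 0.05020877, 0.893282  ]), 'attitude': array([ 0.06014895,  0.00923524, -1.56238319])}
fixture 0.64 [280.5 178.8] [0.5492 0.0048 0.    ]
handle 0.69 [280.1 171.6] [0.559  0.0079 0.045 ]
pointer 0.57 [257
[... 349 characters left out ...]
 0.        , 461.35400262, 182.64561356],
       [  0.        ,   0.        ,   1.        ]]), 'xyz': array([0.15784557, 0.72646283, 0.48236275]), 'attitude': array([ 1.0575271 , -0.01528952, -2.65357015])}
fixture 0.96 [251. 191.] [0.5523 0.0071 0.    ]
handle 0.76 [252.4 171.9] [0.5497 0.0065 0.045 ]
pointer 0.62 [245.5 184.7] [0.5422 0.0479 0.038 ]
pointer 0.4 [278.5 184.4] [0.4868 0.0152 0.038 ]
rider_mark 0.53 [276.1 187.5] [0.4855 0.0284 0.038 ]
jar 0.93 [276.  189.7] [ 0.5009 -0.0044  0.012 ]
jar 0.86 [279.  247.8] [0.4118 0.1651 0.012 ]
ferrule 0.8 [245.5 223.5] [ 0.504   0.1153 -0.    ]
gasket 0.58 [199.8 218. ] [0.5874 0.1412 0.    ]
tin 0.67 [262.3 165.7] [ 0.5848 -0.105   0.    ]
```

```bash
python3 - <<'E'
import cv2
a=cv2.imread('pics/top0.png')[110:270,180:380]; cv2.imwrite('pics/t1.png',cv2.resize(a,None,fx=3.75,fy=3.75,interpolation=2))
a=cv2.imread('pics/side0.png')[120:280,170:370]; cv2.imwrite('pics/s1.png',cv2.resize(a,None,fx=3.75,fy=3.75,interpolation=2))
E
```

```text
(no output)
```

View pics/t1.png

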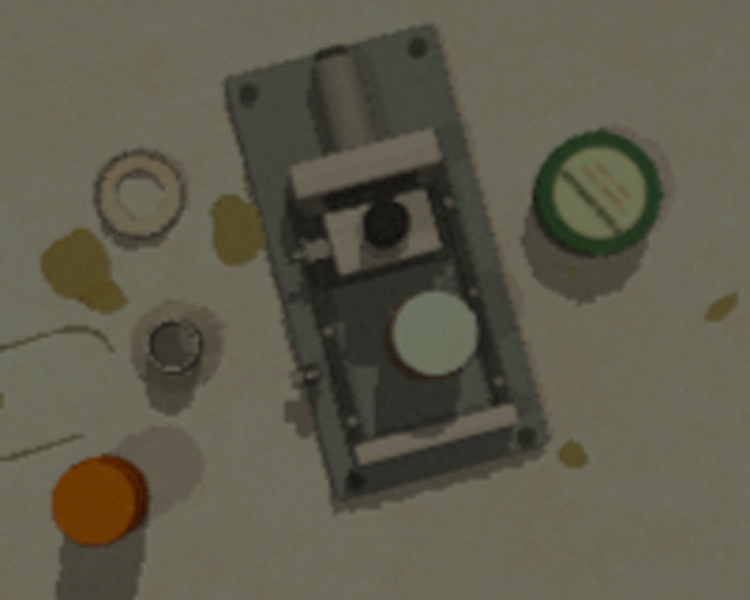

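View pics/s1.png

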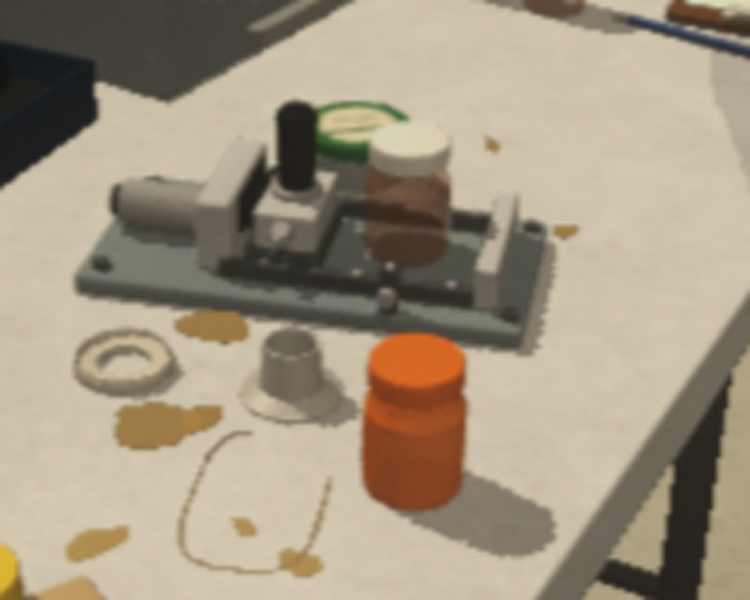

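View pics/top0.png

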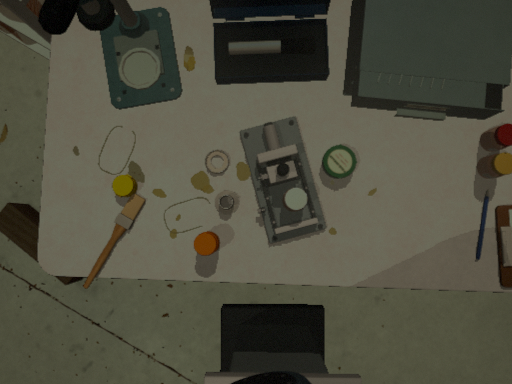

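The top view shows a white-lidded jar in the bay with its lid at about (296,199), and the handle top at (283,169). The rider with its screw is near (262,210) and the pointer near (260,178). The jar could be confused with the orange jar at (205,243), the gasket at (217,162) or the yellow jar at (124,186). By the description I choose the white-lidded one in the bay, and the crop confirms it. Next I fit the fixture pose and overlay it.

```bash
cat >> h.py <<'E'
def proj(c,P):
    M=R.from_euler('xyz',c['attitude']).as_matrix(); q=(np.atleast_2d(P)-c['xyz'])@M
    q=q*[1,-1,-1]; K=c['mtx']; return np.c_[K[0,0]*q[:,0]/q[:,2]+K[0,2],K[1,1]*q[:,1]/q[:,2]+K[1,2]]
def f2w(f,P):
    P=np.atleast_2d(np.array(P,float)); c,s=np.cos(f[2]),np.sin(f[2])
    return np.c_[f[0]+c*P[:,0]-s*P[:,1],f[1]+s*P[:,0]+c*P[:,1],P[:,2]]
E
python3 - <<'E'
from h import *
from scipy.optimize import least_squares
C={n:read_camera(n) for n in('top','side')}
t=lambda x,y:(180+x/3.75,110+y/3.75); s=lambda x,y:(170+x/3.75,120+y/3.75)
T=[((.12,.06,.012),t(228,78)),((.12,-.06,.012),t(435,25)),((-.12,-.06,.012),t(548,437)),((-.12,.06,.012),t(335,505)),((.012,0,.095),t(386,220))]
S=[((.12,.06,.012),s(77,280)),((-.12,.06,.012),s(522,330)),((-.12,-.06,.012),s(548,238)),((.012,0,.095),s(297,107))]
def res(f,which):
    r=[]
    for n,L in(('top',T),('side',S)):
        if n in which:
            r.append((proj(C[n],f2w(f,[p for p,_ in L]))-[q for _,q in L]).ravel())
    return np.concatenate(r)
for w in(['top'],['side'],['top','side']):
    o=least_squares(res,[.55,0,.2],args=(w,)); print(w,np.round(o.x,4),np.round(o.fun,1))
f=o.x
np.save('f.npy',f)
print('handle',f2w(f,[.012,0,.045]))
# lids
print('lid top',at(C['top'],t(435,333),.08),'side',at(C['side'],s(410,135),.08))
for n in C:
    for q in('rider_mark','jar'):
        for r in silhouettes(n,q)[:2]: print(n,q,round(r['p'],2),r['extent'],r['pixels'].sum())
    c=C[n]; im=cv2.resize(c['img'],None,fx=10,fy=10,interpolation=cv2.INTER_CUBIC); im=cv2.convertScaleAbs(im,alpha=1.8 if n=='top' else 1.2)
    def dot(p,col): 
        q=proj(c,f2w(f,p))[0]; cv2.circle(im,tuple(int(round(10*v+5)) for v in q),4,col,-1)
    dot((.012,.0485,.038),(0,0,255))
    for k in range(46,66,6): dot((.012-k*.001,.0515,.038),(0,255,0) if k!=52 else (255,0,255))
    x,y=(245,160) if n=='top' else (228,165)
    cv2.imwrite(f'pics/{n}2.png',im[y*10:y*10+600,x*10:x*10+600])
E
cd pics; python3 -c "
import cv2,numpy as np
a=cv2.imread('top2.png')[:, :400];b=cv2.imread('side2.png');print(a.shape,b.shape)
cv2.imwrite('ov.png',cv2.resize(np.hstack([a,b]),(800,480)))"
```

```text
['top'] [0.5473 0.0008 0.2661] [-1.3 -0.4 -0.2 -1.   0.6  2.2  0.1 -0.8  0.7  0. ]
['side'] [0.5435 0.0063 0.2632] [-1.5 -0.7  0.4  2.1  0.9 -3.3  0.3  0.8]
['top', 'side'] [0.5464 0.0016 0.2642] [-1.7 -0.  -0.4 -0.6  0.1  2.7 -0.4 -0.4  0.2  0.5 -1.3 -2.1 -0.1  0.5
  0.4 -4.6  0.1 -0.4]
handle [[0.55797993 0.00472758 0.045     ]]
lid top [ 0.50395958 -0.02044419  0.08      ] side [ 0.50414504 -0.02093547  0.08      ]
top jar 0.86 [193.1, 232.1, 219.4, 256.1] 481
top jar 0.66 [284.0, 188.6, 308.0, 213.4] 488
side rider_mark 0.52 [268.9, 186.3, 272.9, 203.6] 71
side jar 0.8 [265.8, 208.8, 294.3, 257.6] 1135
side jar 0.56 [267.0, 153.1, 291.5, 188.7] 852
(600, 400, 3) (600, 600, 3)
```

View pics/ov.png

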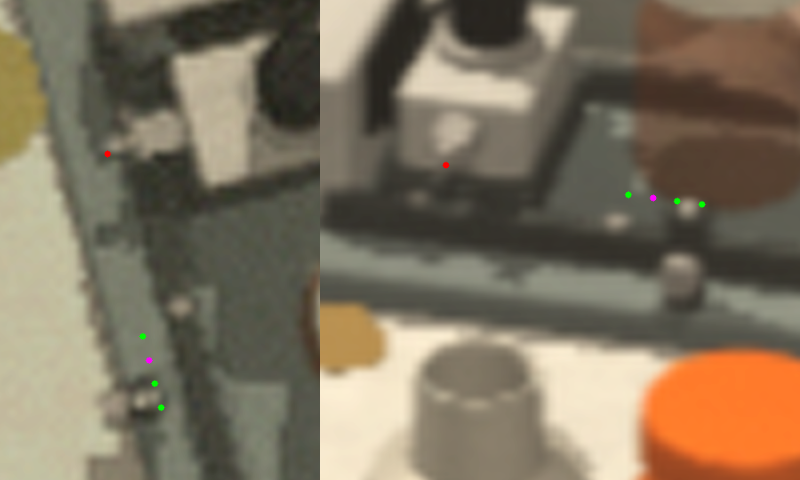

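The overlay shows the rider's mark about 61–63 mm in front of the pointer. In the top half the rider is at (147,398) and the pointer tip near (107,147). The jar stands at (0.504, -0.0205), and the tool yaw already matches the fixture. Moving over the jar.

Request:
{"api": "drive_tool", "payload": {"steps": "0.2 0.04 -0.029 0 0 0 0;0.2 0.04 -0.029 0 0 0 0;0.2 0.04 -0.029 0 0 0 0;0.2 0.04 -0.029 0 0 0 0;0.2 0.04 -0.029 0 0 0 0", "force": 30}}

```text
clock: 1.7
ee_pos: [0.2878, -0.2875, 0.2425]
orientation: [3.141, -0.0, 0.268]
contact_force: [1.3, -1.1, -0.2]
opening: 0.797
grasp_force: 0.0
```

Request:
{"api": "drive_tool", "payload": {"steps": "0.2 0.04 -0.029 0 0 0 0;0.2 0.04 -0.029 0 0 0 0;0.2 0.04 -0.029 0 0 0 0;0.2 0.04 -0.029 0 0 0 0;0.2 0.04 -0.029 0 0 0 0"}}

```text
clock: 2.2
ee_pos: [0.4424, -0.0942, 0.2425]
orientation: [3.141, -0.001, 0.269]
contact_force: [1.5, -1.5, -0.3]
opening: 0.799
grasp_force: 0.0
```

Request:
{"api": "drive_tool", "payload": {"steps": "0.2 0.036 -0.025 0 0 0 0;0.2 0.035 -0.025 0.04 0 0 0;0.2 0 0 0.03 0 0 0;0.2 0 0 0 0 0 0;0.2 0 0 0 0 0 0"}}

```text
clock: 2.7
ee_pos: [0.4922, -0.0344, 0.1789]
orientation: [-3.141, 0.001, 0.269]
contact_force: [-0.8, 0.7, 1.4]
opening: 0.798
grasp_force: 0.0
```

```bash
python3 - <<'E'
from h import *
s=read_state();p=s['ee_pos'];y=s['orientation'][2]
d=np.array([.504,-.0205])-p[:2]
print(p,s['orientation'],d[0]*np.cos(y)+d[1]*np.sin(y),d[0]*np.sin(y)-d[1]*np.cos(y),p[2]-.044)
c=read_camera('side');a=c['img'][100:240,180:360]
cv2.imwrite('pics/s3.png',cv2.resize(a,None,fx=4,fy=4,interpolation=2))
E
```

```text
[ 0.49216887 -0.034357    0.17890848] [-3.14144332e+00  6.74761219e-04  2.68631547e-01] 0.015084626009417733 -0.010219890656666395 0.13490848298665215
```

View pics/s3.png

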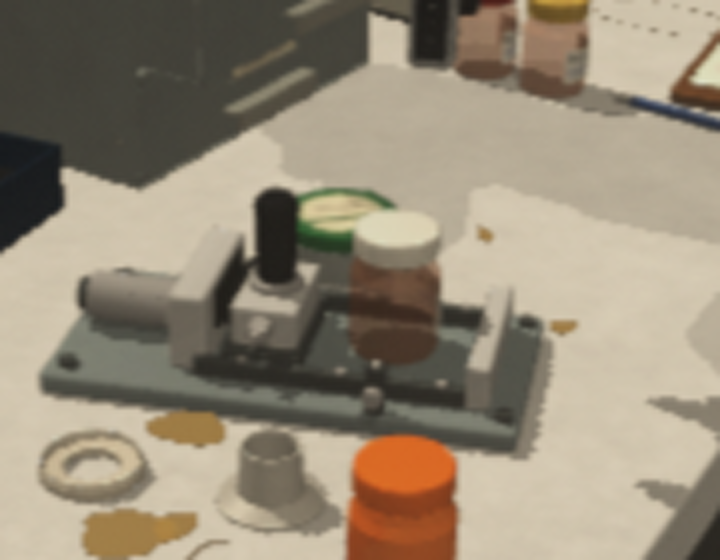

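```bash
python3 - <<'E'
from h import *
c=read_camera('side');s=read_state();p=s['ee_pos']
print(proj(c,[p+[0,0,-.011],[.504,-.0205,.08]]),[s['clock']])
o=cv2.imread('pics/side0.png');d=np.abs(c['img'].astype(int)-o).sum(2)>60
cv2.imwrite('pics/s4.png',cv2.resize(c['img'][0:200,150:410],None,fx=3,fy=3))
E
```

```text
[[289.44654266 112.3615483 ]
 [279.30331144 156.10016316]] [2.8]
```

View pics/s4.png

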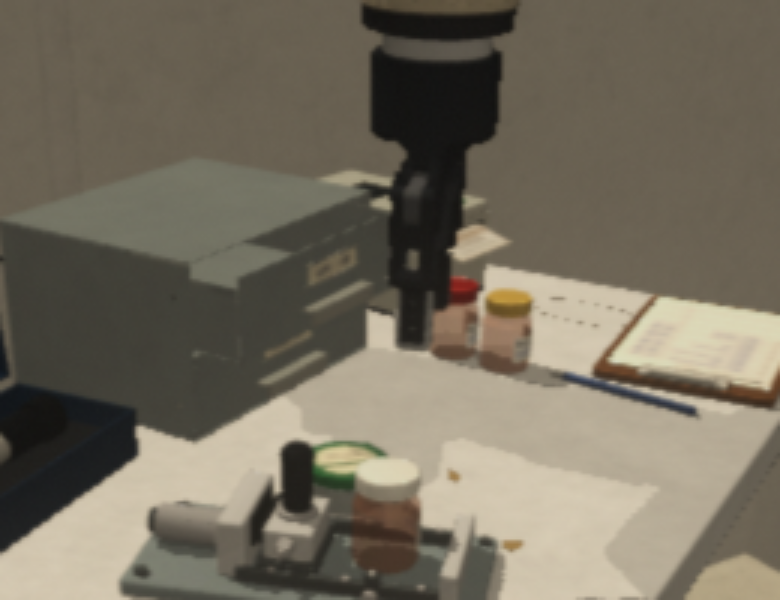

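The gripper is above the jar, with its near fingertip at about (287,116), which agrees with the state. Next I correct sideways and descend.

Request:
{"api": "drive_tool", "payload": {"steps": "0.2 0.015 -0.01 0.02 0 0 0;0.2 0 0 0.035 0 0 0;0.2 0 0 0.035 0 0 0;0.2 0 0 0.02 0 0 0;0.2 0 0 0 0 0 0"}}

```text
clock: 3.3
ee_pos: [0.5034, -0.0211, 0.0674]
orientation: [-3.141, 0.002, 0.268]
contact_force: [-0.4, -0.7, 1.2]
opening: 0.802
grasp_force: 0.0
```

Request:
{"api": "drive_tool", "payload": {"steps": "0.2 0 0 0.015 0 0 0;0.2 0 0 0.008 0 0 0;0.2 0 0 0 0 0 0;0.5 0 0 0 0 0 0;0.5 0 0 0 0 0 0"}}

```text
clock: 3.8
ee_pos: [0.5051, -0.0205, 0.0464]
orientation: [3.141, -0.002, 0.269]
contact_force: [-3.6, 0.1, 12.1]
opening: 0.521
grasp_force: 28.8
```

Request:
{"api": "drive_tool", "payload": {"steps": "0.8 0 0 0 0 0 0;0.8 0 0 0 0 0 0;0.8 0 0 0 0 0 0;0.8 0 0 0 0 0 0"}}

```text
clock: 4.2
ee_pos: [0.505, -0.0205, 0.0465]
orientation: [3.141, -0.002, 0.269]
contact_force: [-2.1, 1.5, 7.7]
opening: 0.523
grasp_force: 29.5
```

Request:
{"api": "drive_tool", "payload": {"steps": "0.8 0 0 -0.01 0 0 0;0.8 0 0 -0.02 0 0 0;0.8 0 0 -0.03 0 0 0;0.8 0 0 -0.03 0 0 0;0.8 0 0 0 0 0 0"}}

```text
clock: 4.7
ee_pos: [0.5066, -0.0206, 0.1399]
orientation: [3.14, -0.006, 0.269]
contact_force: [1.2, -0.2, -1.5]
opening: 0.523
grasp_force: 31.1
```

```bash
python3 - <<'E'
from h import *
s=read_state();print(s['ee_pos'],s['opening'],s['grasp_force'],s['contact_force'])
c=read_camera('side')
cv2.imwrite('pics/s5.png',cv2.resize(c['img'][60:220,180:380],None,fx=3,fy=3))
for r in place_of('side','jar')[:3]: print(r)
E
```

```text
[ 0.50655265 -0.02058747  0.13987575] 0.5227552859570944 31.11755332967732 [ 1.24843897 -0.2347036  -1.47428823]
{'point': [278.8, 142.9], 'p': 0.82}
{'point': [278.1, 246.6], 'p': 0.67}
```

View pics/s5.png

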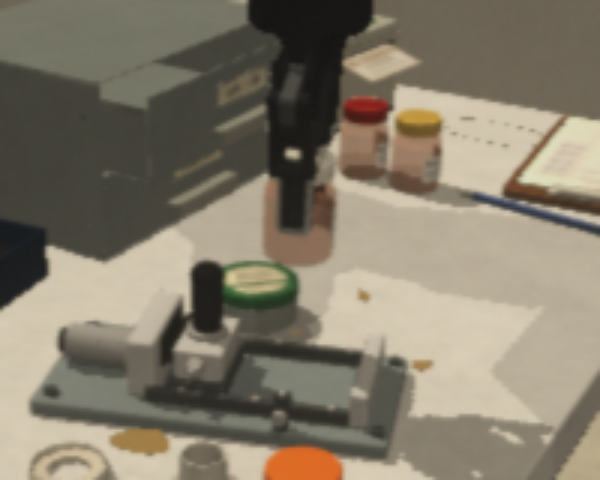

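The jar is held upright above the fixture at about (279,143). Carrying it to the right.

Request:
{"api": "drive_tool", "payload": {"steps": "0.8 -0.007 0.02 0 0 0 0;0.8 -0.014 0.044 0 0 0 0;0.8 -0.014 0.046 0 0 0 0;0.8 -0.014 0.046 0 0 0 0;0.8 -0.013 0.044 0 0 0 0"}}

```text
clock: 5.3
ee_pos: [0.4967, -0.2315, 0.1343]
orientation: [-3.141, 0.001, 0.269]
contact_force: [1.6, 0.2, -0.4]
opening: 0.52
grasp_force: 31.1
```

Request:
{"api": "drive_tool", "payload": {"steps": "0.8 0 0 0.02 0 0 0;0.8 0 0 0.03 0 0 0;0.8 0 0 0.03 0 0 0;0.8 0 0 0 0 0 0;0.8 0 0 0 0 0 0"}}

```text
clock: 5.8
ee_pos: [0.4971, -0.2295, 0.0552]
orientation: [-3.14, 0.001, 0.269]
contact_force: [0.8, -0.5, -0.1]
opening: 0.521
grasp_force: 31.3
```

Request:
{"api": "drive_tool", "payload": {"steps": "0.8 0 0 0.01 0 0 0;0.8 0 0 0.007 0 0 0;0.8 0 0 0 0 0 0;0.8 0 0 0 0 0 0"}}

```text
clock: 6.2
ee_pos: [0.4977, -0.2298, 0.0384]
orientation: [3.142, -0.0, 0.269]
contact_force: [1.1, -0.4, -1.3]
opening: 0.525
grasp_force: 31.3
```

Request:
{"api": "drive_tool", "payload": {"steps": "0.8 0 0 0.002 0 0 0;0.8 0 0 0 0 0 0;0.8 0 0 0 0 0 0"}}

```text
clock: 6.5
ee_pos: [0.4977, -0.2298, 0.0364]
orientation: [3.141, -0.0, 0.269]
contact_force: [0.2, 0.5, -1.8]
opening: 0.524
grasp_force: 31.3
```

Request:
{"api": "drive_tool", "payload": {"steps": "0.8 0 0 0.0015 0 0 0;0.8 0 0 0 0 0 0;0.8 0 0 0 0 0 0"}}

```text
clock: 6.8
ee_pos: [0.4977, -0.2298, 0.0347]
orientation: [-3.142, 0.0, 0.269]
contact_force: [-0.4, 0.2, -0.6]
opening: 0.522
grasp_force: 31.3
```

Request:
{"api": "drive_tool", "payload": {"steps": "0.8 0 0 0.001 0 0 0;0.8 0 0 0 0 0 0;0.8 0 0 0 0 0 0"}}

```text
clock: 7.1
ee_pos: [0.4978, -0.2298, 0.0345]
orientation: [3.141, -0.001, 0.269]
contact_force: [-4.5, 3.5, 13.4]
opening: 0.517
grasp_force: 32.8
```

On the table (13 N upward). Releasing, then rising.

Request:
{"api": "drive_tool", "payload": {"steps": "0.3 0 0 0 0 0 0;0.2 0 0 0 0 0 0;0.2 0 0 0 0 0 0;0.2 0 0 0 0 0 0;0.2 0 0 -0.015 0 0 0"}}

```text
clock: 7.6
ee_pos: [0.4965, -0.2293, 0.0473]
orientation: [-3.14, 0.002, 0.269]
contact_force: [-0.0, -0.4, 0.6]
opening: 0.801
grasp_force: 0.0
```

Request:
{"api": "drive_tool", "payload": {"steps": "0.2 0 0 -0.03 0 0 0;0.2 0 0 -0.04 0 0 0;0.2 0 0 -0.04 0 0 0;0.2 0 0 0 0 0 0;0.2 0 0 0 0 0 0"}}

```text
clock: 8.1
ee_pos: [0.4982, -0.23, 0.1595]
orientation: [3.14, -0.001, 0.269]
contact_force: [-0.2, -0.3, -0.0]
opening: 0.801
grasp_force: 0.0
```

```bash
python3 - <<'E'
from h import *
f=np.load('f.npy')
s=read_state();p=s['ee_pos'];y=s['orientation'][2]
for n in('side','top'):
    c=read_camera(n)
    for r in place_of(n,'jar')[:3]: print(n,r['p'],at(c,r['point'],0))
    for r in silhouettes(n,'jar')[:3]: print(n,r['extent'])
    for r in place_of(n,'handle')[:2]: print(n,'handle',r['p'],at(c,r['point'],.045))
    print(proj(c,[[.4978,-.2298,0],[.4978,-.2298,.068]]))
    if n=='top':
        a=c['img'][150:190,265:300]; g=(cv2.cvtColor(a,cv2.COLOR_BGR2GRAY)<25)
        k,l,st,ce=cv2.connectedComponentsWithStats(g.astype(np.uint8))
        for i in range(1,k):
            if st[i,4]>20: print(st[i],at(c,ce[i]+[265,150],.095))
for h in(f2w(f,[.012,0,.045])[0],):
    d=h[:2]-p[:2]; print(p,y,d[0]*np.cos(y)+d[1]*np.sin(y),d[0]*np.sin(y)-d[1]*np.cos(y))
E
```

```text
side 0.85 [ 4.19306090e-01  1.57693852e-01 -5.55111512e-17]
side [264.4, 208.9, 292.9, 256.7]
side [311.2, 125.0, 332.0, 153.8]
side handle 0.64 [0.55537681 0.00328117 0.045     ]
[[318.30253255 153.25612694]
 [320.55202767 127.02608188]]
top 0.61 [ 0.49933045 -0.2327008   0.        ]
top 0.56 [0.42036452 0.15424041 0.        ]
top 0.17 [0.56788446 0.00463618 0.        ]
top [192.3, 229.8, 220.0, 255.7]
top [385.2, 190.9, 416.1, 216.0]
top handle 0.6 [0.55845292 0.00612604 0.045     ]
top handle 0.48 [0.55141329 0.0495308  0.045     ]
[[394.49343276 204.5324458 ]
 [405.7319344  203.22736669]]
[13 17 10  9 33] [0.55286916 0.0079399  0.095     ]
[ 0.49819053 -0.23001723  0.15948816] 0.2687816732384245 0.11998080787777994 -0.21043883285615528
```

The jar's silhouette matches an upright stand at (0.498, -0.23). Moving to the handle at (0.557, 0.005).

Request:
{"api": "drive_tool", "payload": {"steps": "0.2 0.024 -0.042 0 0 0 0;0.2 0.024 -0.042 0 0 0 0;0.2 0.024 -0.042 0 0 0 0;0.2 0.024 -0.042 0 0 0 0;0.2 0.023 -0.042 0 0 0 0"}}

```text
clock: 9.0
ee_pos: [0.5568, 0.0062, 0.1587]
orientation: [-3.142, 0.0, 0.269]
contact_force: [1.2, -0.1, -0.2]
opening: 0.805
grasp_force: 0.0
```

Request:
{"api": "drive_tool", "payload": {"steps": "0.2 0 0 0.01 0 0 0;0.2 0 0 0 0 0 0"}}

```text
clock: 9.2
ee_pos: [0.556, 0.0052, 0.1475]
orientation: [-3.141, 0.002, 0.271]
contact_force: [-0.8, -1.2, -0.3]
opening: 0.8
grasp_force: 0.0
```

```bash
python3 - <<'E'
from h import *
s=read_state();p=s['ee_pos'];y=s['orientation'][2]
d=np.array([.5570,.0048])-p[:2]; print(p,y,d[0]*np.cos(y)+d[1]*np.sin(y),d[0]*np.sin(y)-d[1]*np.cos(y),p[2]-.067)
E
```

```text
[0.55601846 0.00519959 0.14745339] 0.2710207473349646 0.0008387389734214832 0.0006477808169013755 0.08045339401203386
```

Request:
{"api": "drive_tool", "payload": {"steps": "0.2 0.001 0 0.03 0 0 0;0.2 0 0 0.03 0 0 0;0.2 0 0 0.02 0 0 0;0.2 0 0 0 0 0 0;0.4 0 0 0 0 0 0"}}

```text
clock: 9.7
ee_pos: [0.5576, 0.0036, 0.0694]
orientation: [3.142, 0.0, 0.268]
contact_force: [0.5, 1.1, 0.2]
opening: 0.645
grasp_force: 0.0
```

Request:
{"api": "drive_tool", "payload": {"steps": "0.7 0 0 0 0 0 0;1 0 0 0 0 0 0;1 0 0 0 0 0 0;1 0 0 0 0 0 0;1 0 0 0 0 0 0", "force": 60}}

```text
clock: 10.2
ee_pos: [0.5581, 0.0055, 0.0703]
orientation: [-3.14, -0.002, 0.27]
contact_force: [-6.3, 8.1, 11.7]
opening: 0.248
grasp_force: 58.3
```

Handle gripped at 21 mm. Pulling along tool -x.

Request:
{"api": "drive_tool", "payload": {"steps": "1 -0.008 0 0 0 0 0;1 -0.012 0 0 0 0 0;1 -0.014 0 0 0 0 0;1 -0.012 0 0 0 0 0;1 -0.008 0 0 0 0 0"}}

```text
clock: 10.7
ee_pos: [0.5071, -0.0088, 0.0703]
orientation: [-3.14, -0.005, 0.27]
contact_force: [8.6, 11.2, 0.1]
opening: 0.25
grasp_force: 58.5
```

Request:
{"api": "drive_tool", "payload": {"steps": "1 0 0 0 0 0 0;1 0 0 0 0 0 0;1 0 0 0 0 0 0"}}

```text
clock: 11.0
ee_pos: [0.5076, -0.0086, 0.0703]
orientation: [-3.14, -0.005, 0.27]
contact_force: [6.9, 10.4, 1.4]
opening: 0.241
grasp_force: 58.8
```

```bash
python3 - <<'E'
from h import *
f=np.load('f.npy'); s=read_state();p=s['ee_pos']
print(p,np.linalg.norm(p[:2]-[.5581,.0055]))
cs,sn=np.cos(f[2]),np.sin(f[2])
tiles=[]
for n in('top','side'):
    c=read_camera(n)
    for q in('pointer','rider_mark'):
        for r in place_of(n,q)[:2]:
            w=at(c,r['point'],.038); d=w[:2]-f[:2]; print(n,q,r['p'],r['point'],'fix x,y',cs*d[0]+sn*d[1],-sn*d[0]+cs*d[1])
    x,y=(240,165) if n=='top' else (240,160)
    a=cv2.resize(c['img'][y:y+60,x:x+40],None,fx=10,fy=10,interpolation=2); tiles.append(cv2.convertScaleAbs(a,alpha=1.8 if n=='top' else 1.3))
cv2.imwrite('pics/p1.png',np.hstack(tiles))
E
```

```text
[ 0.5076488  -0.00863326  0.07033583] 0.0523934428263728
side pointer 0.89 [268.6, 190.1] fix x,y -0.039820543612180834 0.055041427362491464
side rider_mark 0.57 [274.5, 185.3] fix x,y -0.04713648743540136 0.03411550630204123
```

View pics/p1.png

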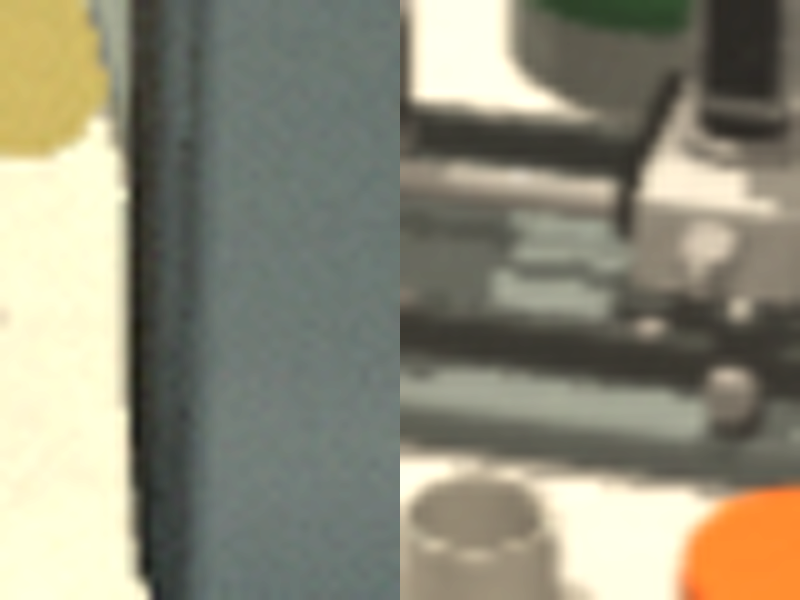

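```bash
python3 - <<'E'
from h import *
f=np.load('f.npy'); c=read_camera('side')
for q in('pointer','rider_mark'):
    for r in place_of('side',q)[:2]: print(q,r['p'],r['point'])
for r in silhouettes('side','rider_mark')[:2]: print('rider',r['p'],r['extent'])
x0,y0,S=258,174,26
a=cv2.convertScaleAbs(cv2.resize(c['img'][y0:y0+22,x0:x0+28],None,fx=S,fy=S,interpolation=cv2.INTER_CUBIC),alpha=1.6)
def px(P): q=proj(c,f2w(f,P))[0]; return tuple(int(round((q[i]+.5-(x0,y0)[i])*S)) for i in(0,1))
for o,col in((.0524,(0,0,255)),(.056,(0,255,255)),(.060,(0,255,0)),(.064,(255,0,255))):
    for y in(.0435,.0485,.0515,.0595): cv2.circle(a,px((.012-o,y,.038)),3,col,-1)
    print(o,[px((.012-o,y,.038)) for y in(.0485,.0515)])
cv2.imwrite('pics/p2.png',a)
E
```

```text
pointer 0.73 [264.7, 186.2]
rider_mark 0.46 [273.6, 185.5]
rider 0.55 [272.5, 187.5, 273.7, 204.6]
0.0524 [(315, 389), (306, 409)]
0.056 [(362, 395), (354, 415)]
0.06 [(415, 402), (407, 422)]
0.064 [(469, 409), (461, 429)]
```

View pics/p2.png

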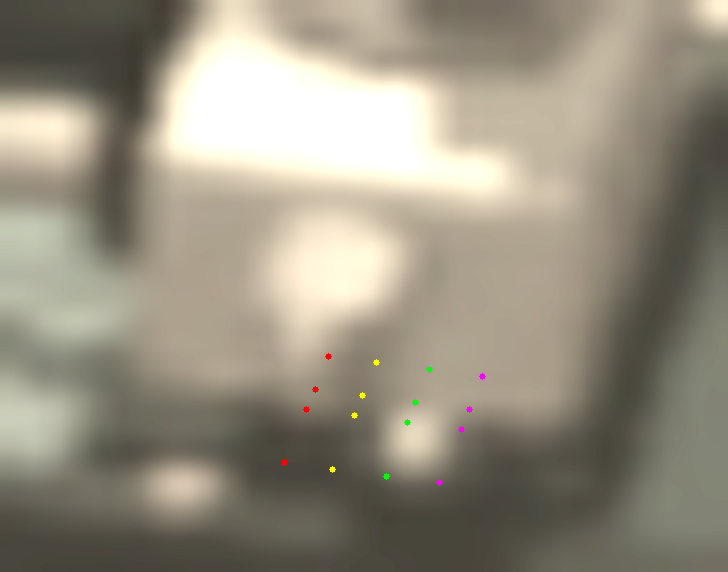

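The crop shows the pointer tip near (300,380) and the bright mark on the rider at (415,440). Along the slide that is a gap of about 10 mm, so the total is about 62 mm, matching the top view before the pull. Pulling 10 mm more.

Request:
{"api": "drive_tool", "payload": {"steps": "1 -0.005 0 0 0 0 0;1 -0.005 0 0 0 0 0;1 0 0 0 0 0 0;1 0 0 0 0 0 0;1 0 0 0 0 0 0"}}

```text
clock: 12.0
ee_pos: [0.4982, -0.0113, 0.0703]
orientation: [-3.14, -0.005, 0.27]
contact_force: [7.4, 11.5, 1.0]
opening: 0.246
grasp_force: 59.0
```

```bash
python3 - <<'E'
from h import *
f=np.load('f.npy'); s=read_state();p=s['ee_pos'];print(p,np.linalg.norm(p[:2]-[.5581,.0055]),s['grasp_force'])
c=read_camera('side')
for q in('pointer','rider_mark'):
    for r in place_of('side',q)[:2]: print(q,r['p'],r['point'])
for r in silhouettes('side','jar')[:3]: print('jar',r['p'],r['extent'])
x0,y0,S=258,174,26
a=cv2.convertScaleAbs(cv2.resize(c['img'][y0:y0+22,x0:x0+28],None,fx=S,fy=S,interpolation=cv2.INTER_CUBIC),alpha=1.3)
def px(P): q=proj(c,f2w(f,P))[0]; return tuple(int(round((q[i]+.5-(x0,y0)[i])*S)) for i in(0,1))
for y in(.0435,.0485,.0515,.0595): cv2.circle(a,px((.012-.0611,y,.038)),2,(0,255,0),-1)
cv2.imwrite('pics/p3.png',a)
E
```

```text
[ 0.49818528 -0.011273    0.07031616] 0.06221821865495411 59.044213581464646
pointer 0.85 [271.5, 187.5]
rider_mark 0.42 [276.2, 183.4]
jar 0.75 [308.1, 126.0, 330.4, 157.0]
jar 0.67 [263.6, 208.7, 294.4, 256.2]
```

View pics/p3.png

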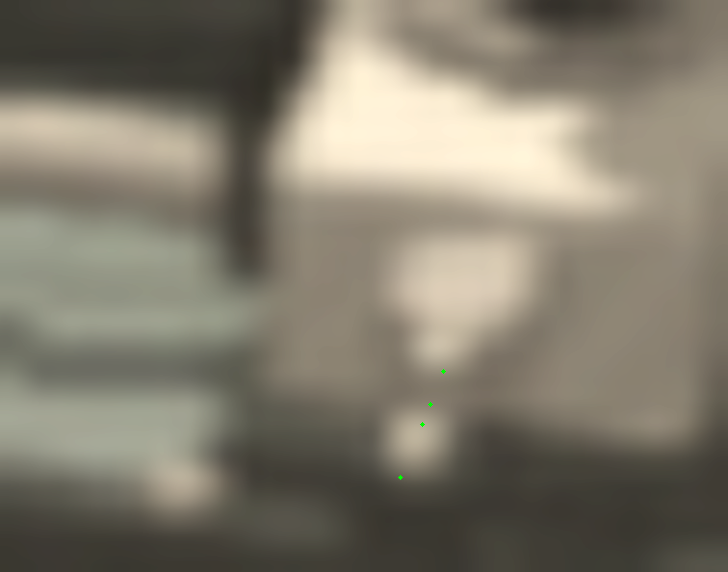

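The pointer now nearly lines up with the mark: stem at (437,345), mark at (415,440), about 1 mm short. One more millimetre, then I hand in.

Request:
{"api": "drive_tool", "payload": {"steps": "1 -0.001 0 0 0 0 0;1 0 0 0 0 0 0;1 0 0 0 0 0 0;1 0 0 0 0 0 0;1 0 0 0 0 0 0"}}

```text
clock: 12.7
ee_pos: [0.4973, -0.0115, 0.0703]
orientation: [-3.14, -0.005, 0.27]
contact_force: [8.6, 11.4, 1.1]
opening: 0.245
grasp_force: 59.0
```

```bash
python3 - <<'E'
from h import *
s=read_state();print(s['ee_pos'],s['grasp_force'],s['opening'])
print(hand_in())
E
```

```text
[ 0.49730051 -0.01151038  0.07034965] 59.04978467151068 0.24487645325721633
the job is handed in; nothing more can be done
None
```

The job is handed in at about 12.7 s (verdict not shown): the jar stands upright on the bare table right of the tin, and the arm still holds the jaw open about 63 mm, with the pointer within about 1 mm of the rider mark by my last camera estimate.

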